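# Lift the jar rack out of the preserving pot and let it drip

### The arm

A 6-joint arm with a two-finger parallel gripper is mounted at the origin on the work surface. World frame = base frame: x ahead of the robot, y to its left, z up, the work surface at z = 0. Lengths are in mm, angles in rad, forces in N, time in s.
With the tool pointing down it reaches from about 350 to 875 mm from the base axis. Payload 4.2 kg.
Tool frame: the origin (TCP) lies on the mounting face of the last link; the fingertips stand 173 mm ahead of it and the grasp point (between the pads) lies grip_point_offset ahead of it (grip_point_offset is the distance from the TCP to the grasp point, in mm); z points along the fingers, y is the line along which they close (so a half turn about z gives the same grasp; the last joint's range is limited). The gripper opens to 85 mm and grips with 20 to 120 N. Pads are 22 mm wide; open, the fingers measure 114 mm over their backs; the gripper's body (76 mm by 85 mm) begins 54 mm behind the grasp point. The pads swing forward as they close: fully open they stand 13 mm farther back than shut.
Start: joints at [-1.027, 0.385, 0.008, 0, -1.194, -0.259], TCP at [175.62, -599.798, 404.712] pointing down, gripper open.
Joint ranges: [-3.14, 3.14], [-1.21, 2.06], [-1.07, 1.41], [-3.16, 2.05], [-2.99, -0.16], [-3.1, 3.1]. Speed limits (rad/s): [2.79, 2.79, 3.14, 3.14, 3.14, 3.14].

### API

Orientations are given as a unit quaternion [x, y, z, w].
In Python, from bench import read_state, get_image, job_done, recognise, place_of, grip_point_offset gives the robot as it stands. The module is installed in compiled form; this text tells all that it offers.
- The arm moves only by the tool carry_out, never from a script. Its arguments are lists of equal length, an entry for each row: "slide": the shift along the tool's x, y, z in m, a list of three; "roll": the turn about the tool's z in degrees; "claw": the finger opening in m, from 0 to 0.0854. A call has 1 to 8 rows; each row is the pose to reach, as a shift and turn from the pose commanded when the call began, along the tool's axes at that moment; what a row does not reach only later rows make up. A row lasts 1/8 s, in which the tool goes at most 62.5 mm and 10.7 degrees, less where a joint would pass 70% of its speed; a pose out of reach is approached as far as the arm can. A call with a gripper value outside its range is refused whole. The fingers move at their own pace and stop on an object; the grip force is fixed at half the most. Time passes only in rows, so rows that repeat a pose let the fingers close. It gives the time, the measured TCP pose, the force, the opening and the grip force at its end, in the units of the state.
- read_state(): the state, without advancing time (a new reading comes with each control period).
- get_image(name): name is "side" or "top" or "wrist"; returns a dict with "img" (400x640x3 uint8, red, green, blue), "z_map" (400x640 float32, mm along the optical axis (not along the pixel's ray), 0 where there is no reading), "mtx" (3x3 intrinsics, pixels), "world_from_camera" (4x4, takes a point from camera to world coordinates); the wrist camera has in their place "T_tool_cam" (4x4, takes a point from camera to tool coordinates, whose origin is the TCP and whose axes are the flange's). Camera axes: x right, y up, looking along -z (the intrinsics and any distortion apply to the point x, -y, -z); pixel columns grow to the right and rows downward; lengths in mm; the calibration is good to about 2 mm. A picture is of the moment at which its call begins: read the wrist's pose just before it.
- job_done(): hands the job in; it is judged then, once.
Trained networks look in a picture, given as the dict that the camera call returned (one of the last four; its "shot" number tells which), for a name from the list of things; names that differ only in an ending like _2 or _b are one class to them, and where a whole thing is asked for, a point or a joint stands for the part that bears it (a point fixed in the world has none). Each returns a list of dicts, best first, with "conf" (0 to 1); they miss things now and then, are a little off and sometimes report something else, mostly with a low value. They report only what shows in the picture. A call takes as long as a camera call. They do not tell look-alikes from the thing itself.
- recognise(picture, thing): "at" ([column, row] in pixels, amid what is visible of it).
- place_of(picture, thing): "at" ([column, row] in pixels: a listed point, or the origin of a listed thing).
The state is a dict: "clock": time; "joints": joint angles; "joint_vel": joint speeds; "joint_efforts": joint torques, N m; "position": TCP position; "ee_rot": TCP orientation; "contact_force": force on the tool from outside, world axes, zero at the start; "wrist_torque": the same for the moment, N m; "gripper_width": finger opening in mm; "grasp_force": force on a finger pad.
Only numpy, scipy, OpenCV 4.12 (cv2) and the standard library are available. Lean on these libraries where they do the work, as an engineer would, in place of code of your own. Each camera call takes 0.05 s, during which the arm holds its last target. There are 200 camera calls.

### The job

Take the lid off the steel pot on the hob and set it down gently, knob up, on the wooden chopping board. Then lift the jar rack with its three jars straight up out of the pot by the black grip in its middle, and hold it still and level just above the pot to drip for about three seconds; finish while still holding it there, with every jar standing in its place on the rack. Leave the pot where it stands and the other things on the worktop alone.

Things in the scene. Friction and masses are not known exactly. Their poses are not given: they have to be found in the camera images.
- hob: Flat black glass hob plate lying on the worktop, 520 mm (its x) by 300 mm (its y), 6 mm thick, fixed, not turned. Origin: centre of its underside, so its top is 6 mm above the origin. It lies to the robot's left or right; the board lies on the other side.
- board: Pale wooden chopping board, 340 mm (its x) by 270 mm (its y), 18 mm thick, fixed, turned by up to 0.15 rad. Origin: centre of its underside, so its top is 18 mm above the origin. It is empty at the start. The lid has room on its middle.
- pot: Round steel pot standing loose on the hob, 208 mm outer and 200 mm inner diameter, 115 mm high, floor 5 mm thick, 1.8 kg. Two loop handles on its x sides reach 141 mm from its axis, at 83 to 95 mm height. Origin: centre of its underside; z is its axis, the rim at z = 115 mm.
- lid: Round steel lid on the pot, 216 mm diameter, about 0.4 kg, loose. Round black knob, 34 mm diameter, on its middle, 30 to 56 mm above the origin; the steel under the knob reaches to 20 mm. Origin: centre of the underside of the step (188 mm diameter, 6 mm deep) that drops into the pot's mouth; set down flat, the lid rests on this step. z points up through the knob.
- lid_grip (a point): Point on the axis of the lid's knob at gripping height, 46 mm above the lid's origin.
- rack: Jar rack inside the pot, under the lid at first: round metal plate, 184 mm diameter, on feet, with four ring places 62 mm from its axis on the diagonals of its x and y; the one at +x, -y is empty. A central post bears a black square grip, 24 x 24 mm, sides along its x and y, 58 to 98 mm above the origin (centre, underside of feet). Turned any way about z. About 0.55 kg with jars, off balance.
- rack_grip (a point): Point on the axis of the rack's black grip at gripping height, 82 mm above the rack's origin. The jars stand 12 mm above the rack's origin, so their tops are at 67 mm. The rack's origin starts 5 mm above the pot's underside; 8 mm play all round to the pot's wall.
- jar0: Closed amber jar with a steel cap, 46 mm diameter, 55 mm high, about 0.09 kg, standing loose in the rack's place at +x, +y. Origin: centre of its underside; z up.
- jar1: Closed amber jar with a steel cap, 46 mm diameter, 55 mm high, about 0.09 kg, standing loose in the rack's place at -x, +y. Origin: centre of its underside; z up.
- jar2: Closed amber jar with a steel cap, 46 mm diameter, 55 mm high, about 0.09 kg, standing loose in the rack's place at -x, -y. Origin: centre of its underside; z up.
- spare_jar: Bystander: a jar like those in the rack, 46 mm diameter, 55 mm high, standing on the worktop between hob and board. Origin: centre of its underside.
- salt: Bystander: white ceramic salt jar with a wooden cap, 56 mm diameter, 75 mm high, standing between hob and board. Origin: centre of its underside.
- mill: Bystander: dark wooden pepper mill, 52 mm diameter, 155 mm high, standing between hob and board, farthest from the robot. Origin: centre of its underside.
- oil: Bystander: green glass bottle, 62 mm diameter, 220 mm high, on the right. Origin: centre of its underside.
- mug: Bystander: white mug, 82 mm diameter, 95 mm high, on the right. Origin: centre of its underside.
- spoon: Bystander: wooden spoon, 240 mm long, lying along its x axis on the left of the worktop. Origin: its underside, near the middle.
Not all that is in view belongs to the job. What is shaped like the lid but turquoise is not meant.

How it is judged:
By the outcome, as a careful person would: the job done as asked, in the order asked, and still so for the second after the job is handed in, while the arm keeps its last pose, push and grip.
It also fails if it takes over 67 s, if anything falls off the work surface, if the arm or the gripper's body presses on something with over 40 N, if the wrist force passes 120 N, or if a joint passes its speed limit or range.

## Working session

There is one attempt and no reset: what is moved stays moved. The work goes in short steps, Python scripts to look and compute and a tool call to move; the robot and the scene stay as the last step left them, time stands still between calls to the robot, and variables do not carry over. Pictures are saved under pics/ and viewed, at most 10 in all, crops included, and the job is handed in when it is done.

Besides the shell and the picture viewer there is one more tool, called after ">>>" by a JSON object that holds its "name" and its "arguments". carry_out: Moves the arm, as the interface text tells. Its arguments: {"type":"object","properties":{"slide":{"type":"array"},"roll":{"type":"array"},"claw":{"type":"array"}},"required":["slide","roll","claw"]}

```bash
mkdir -p pics
cat > h.py <<'E'
import numpy as np, cv2
from bench import *
from scipy.spatial.transform import Rotation as R
def cam(p,s=None):
    if 'world_from_camera' in p: return np.array(p['world_from_camera'])
    T=np.eye(4);T[:3,:3]=R.from_quat(s['ee_rot']).as_matrix();T[:3,3]=s['position']
    return T@np.array(p['T_tool_cam'])
def ray(p,uv,s=None):
    T=cam(p,s);K=np.array(p['mtx']);d=np.linalg.inv(K)@[uv[0],uv[1],1]
    return T[:3,3],T[:3,:3]@(d*[1,-1,-1])
def at_z(p,uv,z,s=None):
    o,d=ray(p,uv,s);return o+d*(z-o[2])/d[2]
def deproj(p,uv,s=None):
    o,d=ray(p,uv,s);u,v=int(round(uv[0])),int(round(uv[1]));w=p['z_map'][max(v-1,0):v+2,max(u-1,0):u+2];w=w[w>0]
    return o+d*np.median(w) if len(w) else None
def cloud(p,s=None):
    v,u=np.mgrid[0:400,0:640];z=p['z_map'];K=np.array(p['mtx'])
    d=np.stack([u,v,np.ones_like(u)],-1)@np.linalg.inv(K).T*[1,-1,-1]*z[...,None]
    T=cam(p,s);return d@T[:3,:3].T+T[:3,3]
def save(p,n): cv2.imwrite('pics/'+n,p['img'][...,::-1])
E
python3 - <<'E'
from h import *
np.set_printoptions(precision=1,suppress=True)
s=read_state();print(s,grip_point_offset)
ims=[]
for c in('top','side'):
    p=get_image(c);ims.append(p['img']);print(c,[k for k in p],np.array(p['mtx']).tolist())
    for n in('lid','lid_grip','pot','board','hob','rack'):
        for f in((place_of,) if n=='lid_grip' else(place_of,recognise)):
            for r in f(p,n)[:3]: print(n,f.__name__,np.round(r['at']),round(r['conf'],2),deproj(p,r['at']))
cv2.imwrite('pics/a.png',np.vstack(ims)[...,::-1][:, :])
a=np.vstack(ims);cv2.imwrite('pics/a.png',cv2.resize(a,(480,600),interpolation=cv2.INTER_AREA)[...,::-1])
E
```

```text
{'clock': 0.0, 'joints': array([-1. ,  0.4,  0. , -0. , -1.2, -0.3]), 'joint_vel': array([-0.,  0.,  0.,  0., -0.,  0.]), 'joint_efforts': array([ -0. , -39.2,  18.8,   4.2,  -0. ,   0. ]), 'position': array([ 175.6, -599.6,  403.6]), 'ee_rot': array([-0.1,  1. ,  0. , -0. ]), 'contact_force': array([ 0. , -0.8, -0.1]), 'wrist_torque': array([0., 0., 0.]), 'grasp_force': 0.0, 'gripper_width': 85.33750559211434} 154.70000000000002
top ['img', 'z_map', 'mtx', 'world_from_camera', 'shot'] [[362.3677708550151, 0.0, 316.2923047593015], [0.0, 362.3677708550151, 197.18551892471982], [0.0, 0.0, 1.0]]
lid call [264. 194.] 0.58 [540.3 176.2 165.8]
lid call [181. 263.] 0.56 [286.4 509.2  49.9]
lid call [182. 266.] 0.94 [275.8 518.9  17.5]
lid call [265. 195.] 0.69 [542.1 174.6 136.7]
lid call [261. 226.] 0.69 [429.2 193.1  98.9]
lid_grip call [262. 190.] 0.6 [552.7 182.2 169.1]
lid_grip call [177. 264.] 0.59 [284.7 524.2  55.2]
pot call [277. 221.] 0.59 [454.3 143.4  11.9]
board call [374. 194.] 0.67 [ 562.5 -251.2   18.7]
board call [435. 186.] 0.31 [ 588.  -485.8   53.7]
board call [376. 198.] 0.7 [ 547.  -257.5   18. ]
hob call [259. 225.] 0.76 [435.8 215.8   6.6]
side ['img', 'z_map', 'mtx', 'world_from_camera', 'shot'] [[408.66957848063646, 0.0, 321.43178779817055], [0.0, 408.66957848063646, 200.55189696296327], [0.0, 0.0, 1.0]]
lid call [275. 247.] 0.86 [540.9 201.3 135.3]
lid call [330. 240.] 0.22 [479.1  16.6  41.6]
lid call [278. 247.] 0.68 [535.  196.4 135.7]
lid call [258. 384.] 0.62 [320.7 485.3  17.7]
lid_grip call [277. 239.] 0.84 [537.5 191.8 171.8]
lid_grip call [272. 200.] 0.17 [764.7  15.9  28.9]
pot call [278. 266.] 0.57 [488.4 238.5 129.9]
board call [358. 192.] 0.87 [ 558.8 -238.2   16.9]
hob call [283. 294.] 0.81 [464.7 251.3   9.5]
```

View pics/a.png

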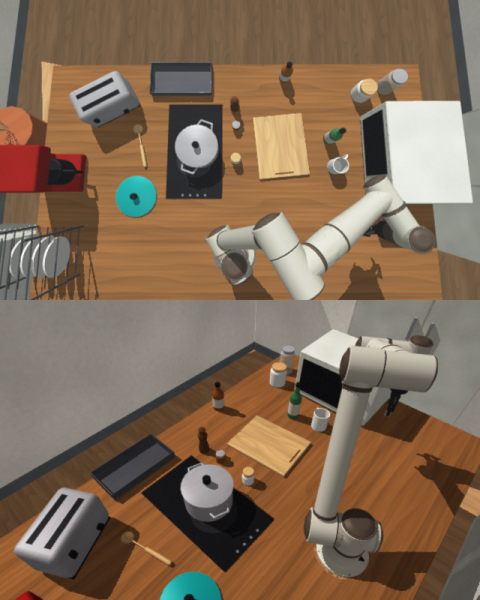

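Candidates for the lid (640x400 top picture): steel lid on the pot at (264,194), and the turquoise look-alike at (182,264). By the description it's the steel one on the pot. I'll check it in a close crop.

Run:
```python
from h import *
np.set_printoptions(precision=1,suppress=True)
s=read_state();print(R.from_quat(s['ee_rot']).as_matrix().round(3))
for c in('top','side'):
    p=get_image(c);C=cloud(p);near=np.hypot(C[...,0]-542,C[...,1]-185)<70
    m=near&(C[...,2]>153)&(C[...,2]<178);q=C[m];print(c,'knob',len(q),q.min(0),q.max(0),np.median(q,0),(q.min(0)+q.max(0))/2)
    H=cv2.cvtColor(p['img'],cv2.COLOR_RGB2HSV)
    m=(C[...,2]>10)&(C[...,2]<26)&(abs(C[...,1]+250)<230)&(abs(C[...,0]-560)<250)&(H[...,2]>130)
    n,l,st,ce=cv2.connectedComponentsWithStats(m.astype(np.uint8));k=1+st[1:,4].argmax();q=C[l==k]
    print('board',cv2.minAreaRect(q[:,:2].astype(np.float32)),q[:,2].mean())
    for n in('oil','mug','spare_jar','mill','salt','spoon'):
        r=place_of(p,n)
        if r: print(n,r[0]['conf'],at_z(p,r[0]['at'],0))
    if c=='top': cv2.imwrite('pics/b.png',cv2.resize(p['img'][130:300,130:420],None,fx=2.5,fy=2.5)[...,::-1])
```

```text
[[-1.  -0.3 -0. ]
 [-0.3  1.  -0. ]
 [ 0.  -0.  -1. ]]
top knob 72 [529.  174.5 155.5] [562.2 204.1 176.8] [543.5 189.1 170.6] [545.6 189.3 166.2]
board ((563.7369995117188, -250.99169921875), (339.6048278808594, 269.6348571777344), 5.518165111541748) 17.768963287508573
oil 0.66 [ 611.7 -508.     0. ]
mug 0.64 [ 460.8 -545.8    0. ]
spare_jar 0.69 [489.4 -11.4   0. ]
mill 0.69 [772.4  -9.1   0. ]
salt 0.65 [479.6   1.2   0. ]
spoon 0.69 [574.4 509.7   0. ]
side knob 112 [530.7 176.2 153.3] [565.6 208.7 175.4] [544.6 194.1 169.4] [548.1 192.5 164.3]
board ((565.7843017578125, -249.33334350585938), (339.6002502441406, 274.19781494140625), 5.643326759338379) 17.995209405267147
oil 0.81 [ 600.3 -503.6    0. ]
mug 0.83 [ 452.6 -561.9    0. ]
spare_jar 0.66 [667.3  -8.6   0. ]
mill 0.29 [609.2 143.2   0. ]
salt 0.57 [493.3  -7.7   0. ]
spoon 0.78 [583.9 503.2   0. ]
```

View pics/b.png

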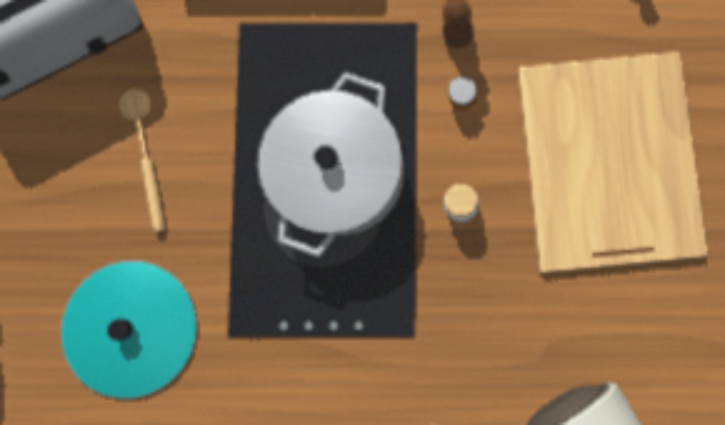

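The crop shows the steel lid on the pot, knob at crop (325,157). The turquoise lid lies free at (130,328) and isn't the one. I'll work out the approach in tool axes.

```bash
cat >> h.py <<'E'
def slide(xyz,s=None):
    "tool-axis shift [m] that brings the grasp point to world xyz"
    s=s or read_state();M=R.from_quat(s['ee_rot']).as_matrix()
    g=np.array(s['position'])+M[:,2]*grip_point_offset
    return (M.T@(np.array(xyz)-g)/1000).round(4)
E
python3 - <<'E'
from h import *
s=read_state();print(R.from_quat(s['ee_rot']).as_euler('zyx',degrees=True),slide([546,190,270]),R.from_quat(s['ee_rot']).as_matrix().round(4))
print(np.array(get_image('wrist')['T_tool_cam']).round(2))
E
```

```text
[1.63681850e+02 6.65940821e-04 1.79998435e+02] [-0.5774  0.6539 -0.02  ] [[-0.9597 -0.281   0.    ]
 [-0.281   0.9597 -0.    ]
 [-0.     -0.     -1.    ]]
[[-0.    0.96  0.29 73.95]
 [ 1.    0.    0.   -0.45]
 [ 0.    0.29 -0.96 30.41]
 [ 0.    0.    0.    1.  ]]
```

>>> {"name": "carry_out", "arguments": {"slide": [[-0.035, 0.04, -0.02], [-0.075, 0.085, -0.02], [-0.115, 0.13, -0.02], [-0.155, 0.175, -0.02], [-0.195, 0.22, -0.02], [-0.235, 0.265, -0.02], [-0.275, 0.31, -0.02], [-0.315, 0.355, -0.02]], "roll": [0, 0, 0, 0, 0, 0, 0, 0], "claw": [0.0854, 0.0854, 0.0854, 0.0854, 0.0854, 0.0854, 0.0854, 0.0854]}}

```text
clock: 2.95
position: [378.5, -168.8, 425.3]
ee_rot: [-0.142, 0.99, -0.0, 0.001]
contact_force: [1.6, -0.5, 0.4]
gripper_width: 85.2
grasp_force: 0.0
```

>>> {"name": "carry_out", "arguments": {"slide": [[-0.04, 0.045, 0], [-0.08, 0.09, 0], [-0.12, 0.135, 0], [-0.16, 0.18, 0], [-0.2, 0.225, 0], [-0.235, 0.265, 0], [-0.26, 0.295, 0], [-0.262, 0.299, 0]], "roll": [0, 0, 0, 0, 0, 0, 0, 0], "claw": [0.0854, 0.0854, 0.0854, 0.0854, 0.0854, 0.0854, 0.0854, 0.0854]}}

```text
clock: 3.95
position: [546.3, 192.2, 423.8]
ee_rot: [-0.143, 0.99, -0.0, -0.0]
contact_force: [0.0, -0.1, -0.4]
gripper_width: 85.7
grasp_force: 0.0
```

```bash
cat > k.py <<'E'
from h import *
np.set_printoptions(precision=1,suppress=True)
s=read_state();p=get_image('wrist');print(s['clock'],s['position'],s['joints'].round(2),s['contact_force'])
for n in('lid_grip','lid'):
    for r in place_of(p,n)[:2]: print(n,r['at'],r['conf'],at_z(p,r['at'],161 if n=='lid_grip' else 115,s))
C=cloud(p,s);m=(np.hypot(C[...,0]-546,C[...,1]-190)<60)&(C[...,2]>153)&(C[...,2]<180);q=C[m]
if len(q): print(len(q),q.min(0),q.max(0),(q.min(0)+q.max(0))/2);t=q[q[:,2]>166];print('top',(t.min(0)+t.max(0))/2,t.mean(0))
print(slide([546,190,161],s));save(p,'c.png')
E
python3 k.py
```

```text
3.95 [546.3 192.2 423.8] [ 0.6  0.3 -0.1 -0.  -1.2 -1.9] [ 0.  -0.1 -0.4]
lid_grip [317.7, 204.3] 0.73 [548.7 189.2 161. ]
lid [321.0, 192.4] 0.94 [550.6 192.6 115. ]
1481 [531.9 175.1 153.1] [564.9 208.7 173.8] [548.4 191.9 163.5]
top [548.4 192.  169.9] [547.4 191.6 170.9]
[ 0.  -0.   0.1]
```

View pics/c.png

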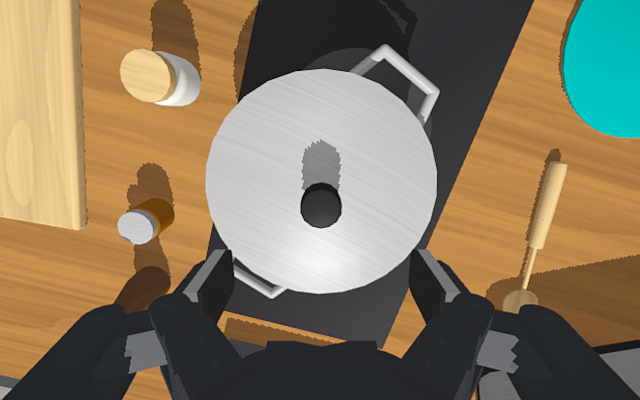

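The wrist picture shows the steel lid with its knob at (321,205), centred between the fingers near (548,192). Descending and gripping.

>>> {"name": "carry_out", "arguments": {"slide": [[-0.002, -0.0005, 0.04], [-0.002, -0.0005, 0.075], [-0.002, -0.0005, 0.095], [-0.002, -0.0005, 0.106], [-0.002, -0.0005, 0.106], [-0.002, -0.0005, 0.106], [-0.002, -0.0005, 0.106], [-0.002, -0.0005, 0.106]], "roll": [0, 0, 0, 0, 0, 0, 0, 0], "claw": [0.0854, 0.0854, 0.0854, 0.0854, 0.0854, 0.05, 0.03, 0.02]}}

```text
clock: 5.1
position: [547.8, 190.4, 319.7]
ee_rot: [-0.142, 0.99, 0.001, 0.001]
contact_force: [-8.2, 0.2, 24.0]
gripper_width: 32.3
grasp_force: 58.1
```

>>> {"name": "carry_out", "arguments": {"slide": [[0, 0, 0], [0, 0, 0], [0, 0, 0], [0, 0, 0], [0, 0, -0.005], [0, 0, -0.015], [0, 0, -0.03], [0, 0, -0.03]], "roll": [0, 0, 0, 0, 0, 0, 0, 0], "claw": [0.02, 0.02, 0.02, 0.02, 0.02, 0.02, 0.02, 0.02]}}

```text
clock: 6.1
position: [548.1, 190.2, 350.6]
ee_rot: [-0.142, 0.99, 0.001, 0.002]
contact_force: [-0.0, -0.0, -2.5]
gripper_width: 32.1
grasp_force: 59.8
```

>>> {"name": "carry_out", "arguments": {"slide": [[0, 0, -0.03], [0, 0, -0.06], [0.006, -0.022, -0.065], [0.016, -0.064, -0.065], [0.028, -0.109, -0.065], [0.04, -0.158, -0.065], [0.052, -0.207, -0.065], [0.064, -0.254, -0.065]], "roll": [0, 0, 0, 0, 0, 0, 0, 0], "claw": [0.02, 0.02, 0.02, 0.02, 0.02, 0.02, 0.02, 0.02]}}

```text
clock: 7.1
position: [556.7, -74.2, 412.5]
ee_rot: [-0.141, 0.99, 0.0, -0.001]
contact_force: [-0.3, -0.3, -3.0]
gripper_width: 32.1
grasp_force: 60.2
```

>>> {"name": "carry_out", "arguments": {"slide": [[0.011, -0.045, 0], [0.022, -0.09, 0], [0.033, -0.13, 0], [0.04, -0.16, 0], [0.0435, -0.173, 0], [0.0435, -0.173, 0], [0.0435, -0.173, 0], [0.0435, -0.173, 0]], "roll": [0, 0, 0, 0, 0, 0, 0, 0], "claw": [0.02, 0.02, 0.02, 0.02, 0.02, 0.02, 0.02, 0.02]}}

```text
clock: 8.1
position: [564.5, -249.0, 413.8]
ee_rot: [-0.143, 0.99, 0.0, 0.0]
contact_force: [-0.0, 1.2, -2.6]
gripper_width: 32.3
grasp_force: 60.2
```

Run:
```python
from h import *
np.set_printoptions(precision=2,suppress=True)
s=read_state();print(s['clock'],s['position'],s['joints'],s['contact_force'],s['wrist_torque'],s['gripper_width'])
from math import *
x,y,_=s['position']
p=get_image('side');C=cloud(p);m=(np.hypot(C[...,0]-x,C[...,1]-y)<130)&(C[...,2]>150)&(C[...,2]<260)&(p['img'].min(-1)>110)
q=C[m];print(len(q),np.percentile(q,[1,99],axis=0))
q2=C[m&(np.hypot(C[...,0]-x,C[...,1]-y)>60)]
A=np.c_[q2[:,:2]-[x,y],np.ones(len(q2))];print('plane',np.linalg.lstsq(A,q2[:,2],rcond=None)[0]*[1000,1000,1])
a=p['img'];cv2.imwrite('pics/d.png',cv2.resize(a[60:300,200:520],None,fx=2,fy=2)[...,::-1])
# rack
p=get_image('top');save(p,'e.png')
for f in(place_of,):
  for n in('rack_grip','rack','jar0','pot'):
    for r in f(p,n)[:4]: print(n,r['at'],r['conf'],deproj(p,r['at']))
```

```text
8.1 [ 564.53 -248.98  413.79] [-0.15  0.37  0.   -0.   -1.21 -1.13] [-0.04  1.16 -2.62] [-0.01 -0.01 -0.06] 32.308508685373084
1380 [[ 472.22 -350.12  215.54]
 [ 667.15 -145.9   231.66]]
plane [ -1.57  -4.87 222.24]
rack_grip [261.2, 196.2] 0.9 [540.09 194.16 109.65]
rack [265.1, 202.0] 0.55 [529.24 191.82  22.45]
jar0 [277.9, 187.3] 0.65 [582.3  136.16  63.86]
jar0 [249.4, 185.0] 0.58 [589.66 246.9   75.52]
jar0 [434.3, 187.7] 0.54 [ 585.62 -492.23   27.85]
jar0 [255.7, 209.6] 0.42 [492.17 219.33  78.87]
```

View pics/d.png

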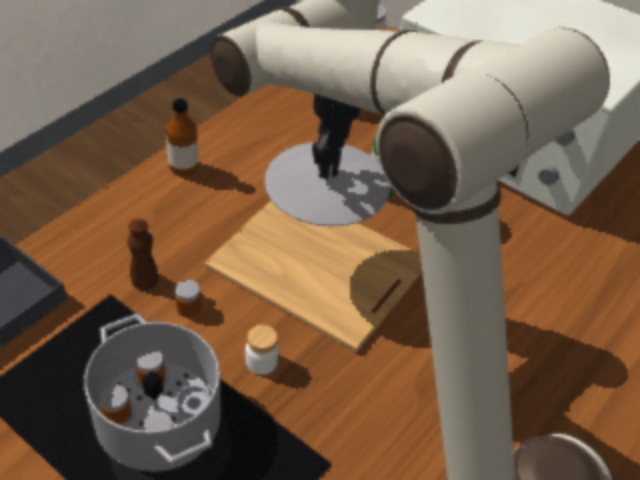

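Side picture: the lid hangs level over the board at (328,182). The pot at (152,395) is open, with the rack and its jars inside. Lowering the lid.

>>> {"name": "carry_out", "arguments": {"slide": [[0, 0, 0.03], [0, 0, 0.075], [0, 0, 0.12], [0, 0, 0.15], [0, 0, 0.17], [0, 0, 0.179], [0, 0, 0.183], [0, 0, 0.185]], "roll": [0, 0, 0, 0, 0, 0, 0, 0], "claw": [0.02, 0.02, 0.02, 0.02, 0.02, 0.02, 0.02, 0.02]}}

```text
clock: 9.4
position: [564.9, -250.0, 229.5]
ee_rot: [-0.142, 0.99, -0.0, 0.001]
contact_force: [0.1, 0.5, -3.6]
gripper_width: 32.2
grasp_force: 60.3
```

>>> {"name": "carry_out", "arguments": {"slide": [[0, 0, 0.001], [0, 0, 0.002], [0, 0, 0.003], [0, 0, 0.004], [0, 0, 0.004]], "roll": [0, 0, 0, 0, 0], "claw": [0.02, 0.02, 0.02, 0.02, 0.02]}}

```text
clock: 10.02
position: [564.5, -249.9, 224.6]
ee_rot: [-0.142, 0.99, 0.0, -0.0]
contact_force: [0.8, -0.6, -3.5]
gripper_width: 32.0
grasp_force: 60.3
```

>>> {"name": "carry_out", "arguments": {"slide": [[0, 0, 0.001], [0, 0, 0.002], [0, 0, 0.0025], [0, 0, 0.0025]], "roll": [0, 0, 0, 0], "claw": [0.02, 0.02, 0.02, 0.02]}}

```text
clock: 10.52
position: [564.5, -250.0, 222.9]
ee_rot: [-0.142, 0.99, -0.0, 0.0]
contact_force: [-2.0, 0.6, 3.4]
gripper_width: 32.1
grasp_force: 60.8
```

Contact. Releasing and rising.

>>> {"name": "carry_out", "arguments": {"slide": [[0, 0, 0], [0, 0, 0], [0, 0, 0], [0, 0, 0], [0, 0, -0.01], [0, 0, -0.04], [0, 0, -0.09], [0, 0, -0.15]], "roll": [0, 0, 0, 0, 0, 0, 0, 0], "claw": [0.04, 0.06, 0.07, 0.07, 0.07, 0.07, 0.07, 0.07]}}

```text
clock: 11.52
position: [564.2, -249.9, 373.6]
ee_rot: [-0.142, 0.99, 0.0, -0.001]
contact_force: [1.1, -0.5, -0.2]
gripper_width: 70.3
grasp_force: 0.0
```

```bash
cat > m.py <<'E'
from h import *
np.set_printoptions(precision=2,suppress=True)
s=read_state();print(s['clock'],s['position'],s['joints'],s['contact_force'])
p=get_image('wrist');print('lid',[(r['at'],r['conf'],at_z(p,r['at'],18,s)) for r in place_of(p,'lid')[:2]])
C=cloud(p,s);q=C[(np.hypot(C[...,0]-564,C[...,1]+250)<60)&(C[...,2]>55)&(C[...,2]<90)];print('knob',(q.min(0)+q.max(0))/2,q.max(0))
for c in('top','side'):
    p=get_image(c)
    for n in('rack_grip','rack','jar0','jar1','jar2','pot'):
        z=dict(rack_grip=93,rack=11,pot=6).get(n,23)
        for r in place_of(p,n)[:4]: print(c,n,r['at'],round(r['conf'],2),at_z(p,r['at'],z))
E
python3 m.py
```

```text
11.525 [ 564.15 -249.88  373.58] [-0.15  0.39 -0.06  0.   -1.12 -1.13] [ 1.13 -0.52 -0.24]
lid [([321.2, 179.8], 0.96, array([ 566.67, -249.52,   18.  ])), ([471.7, 300.6], 0.67, array([663.72, -22.55,  18.  ]))]
knob [ 565.14 -250.16   65.68] [ 581.49 -233.52   76.33]
top rack_grip [263.5, 195.9] 0.61 [543.71 187.96  93.  ]
top rack [268.0, 199.1] 0.57 [542.66 181.9   11.  ]
top jar0 [276.6, 188.7] 0.53 [583.6  146.01  23.  ]
top jar0 [376.9, 193.7] 0.51 [ 562.27 -260.69   23.  ]
top jar0 [251.6, 186.3] 0.43 [593.71 247.97  23.  ]
top jar1 [276.6, 188.7] 0.53 [583.6  146.01  23.  ]
top jar1 [376.9, 193.7] 0.51 [ 562.27 -260.69   23.  ]
top jar1 [251.6, 186.3] 0.43 [593.71 247.97  23.  ]
top jar2 [276.6, 188.7] 0.53 [583.6  146.01  23.  ]
top jar2 [376.9, 193.7] 0.51 [ 562.27 -260.69   23.  ]
top jar2 [251.6, 186.3] 0.43 [593.71 247.97  23.  ]
side rack_grip [275.1, 251.6] 0.79 [552.74 193.81  93.  ]
side rack_grip [273.7, 249.6] 0.7 [561.45 191.56  93.  ]
side rack [276.9, 268.0] 0.91 [546.74 199.68  11.  ]
side jar0 [360.7, 190.8] 0.72 [ 553.32 -246.91   23.  ]
side jar0 [273.4, 247.7] 0.59 [606.8  157.17  23.  ]
side jar0 [282.6, 281.3] 0.54 [492.11 226.08  23.  ]
side jar0 [259.6, 265.3] 0.51 [589.42 235.16  23.  ]
side jar1 [360.7, 190.8] 0.72 [ 553.32 -246.91   23.  ]
side jar1 [273.4, 247.7] 0.59 [606.8  157.17  23.  ]
side jar1 [282.6, 281.3] 0.54 [492.11 226.08  23.  ]
side jar1 [259.6, 265.3] 0.51 [589.42 235.16  23.  ]
side jar2 [360.7, 190.8] 0.72 [ 553.32 -246.91   23.  ]
side jar2 [273.4, 247.7] 0.59 [606.8  157.17  23.  ]
side jar2 [282.6, 281.3] 0.54 [492.11 226.08  23.  ]
side jar2 [259.6, 265.3] 0.51 [589.42 235.16  23.  ]
side pot [279.9, 266.0] 0.73 [547.53 185.76   6.  ]
```

The lid stands on the board, knob at its proper height of 76 mm. Going back above the pot.

>>> {"name": "carry_out", "arguments": {"slide": [[-0.008, 0.035, -0.02], [-0.02, 0.08, -0.04], [-0.032, 0.13, -0.05], [-0.044, 0.18, -0.06], [-0.056, 0.23, -0.06], [-0.068, 0.28, -0.06], [-0.08, 0.33, -0.06], [-0.091, 0.37, -0.06]], "roll": [0, 0, 0, 0, 0, 0, 0, 0], "claw": [0.07, 0.07, 0.07, 0.07, 0.07, 0.07, 0.07, 0.07]}}

```text
clock: 13.32
position: [547.5, 132.6, 432.4]
ee_rot: [-0.142, 0.99, 0.0, 0.0]
contact_force: [0.8, 0.1, 0.2]
gripper_width: 70.0
grasp_force: 0.0
```

>>> {"name": "carry_out", "arguments": {"slide": [[-0.01, 0.04, 0], [-0.0135, 0.053, 0], [-0.015, 0.057, 0], [-0.015, 0.057, 0]], "roll": [0, 0, 0, 0], "claw": [0.07, 0.07, 0.07, 0.07]}}

```text
clock: 13.82
position: [546.3, 189.0, 432.2]
ee_rot: [-0.142, 0.99, -0.0, -0.0]
contact_force: [0.6, -0.5, 0.2]
gripper_width: 70.1
grasp_force: 0.0
```

Run:
```python
from h import *
np.set_printoptions(precision=1,suppress=True)
s=read_state();p=get_image('wrist');print(s['clock'],s['position'],s['joints'].round(2))
for n in('rack_grip','rack','jar0','pot'):
    z=dict(rack_grip=93,rack=11,pot=6).get(n,23)
    for r in place_of(p,n)[:4]: print(n,r['at'],round(r['conf'],2),at_z(p,r['at'],z,s))
for r in recognise(p,'jar0')[:5]: print('rec',r['at'],round(r['conf'],2),deproj(p,r['at'],s))
C=cloud(p,s);m=(np.hypot(C[...,0]-546,C[...,1]-190)<28)&(C[...,2]>95)&(C[...,2]<125);q=C[m]
print('grip',len(q),q.min(0),q.max(0),q.mean(0),cv2.minAreaRect(q[:,:2][q[:,2]>104].astype(np.float32)))
m=(np.hypot(C[...,0]-546,C[...,1]-190)<130)&(C[...,2]>114)&(C[...,2]<130);q=C[m]
print('rim',cv2.minEnclosingCircle(q[np.hypot(*(q[:,:2]-[546,190]).T)<112][:,:2].astype(np.float32)))
save(p,'f.png')
```

```text
13.825 [546.3 189.  432.2] [ 0.6  0.3 -0.1  0.  -1.2 -1.9]
rack_grip [325.5, 188.6] 0.62 [553.6 195.2  93. ]
rack [322.4, 169.9] 0.94 [550.9 191.2  11. ]
jar0 [353.0, 210.1] 0.93 [589.6 245.3  23. ]
jar0 [362.2, 145.5] 0.83 [504.7 229.8  23. ]
jar0 [286.4, 200.2] 0.72 [601.2 156.2  23. ]
jar0 [324.6, 188.3] 0.5 [571.3 200.2  23. ]
pot [184.3, 79.4] 0.58 [490.6  -4.3   6. ]
rec [285.0, 205.3] 0.93 [589.2 157.8  78.1]
rec [367.2, 148.5] 0.85 [501.9 226.8  78.9]
rec [355.1, 217.6] 0.69 [580.9 239.1  78.5]
grip 574 [537.3 179.8  95.1] [562.9 205.6 110.9] [548.7 192.3 108.2] ((550.32568359375, 192.69203186035156), (24.126176834106445, 23.961898803710938), 6.773631572723389)
rim ((548.8496704101562, 192.61395263671875), 104.09654998779297)
```

View pics/f.png

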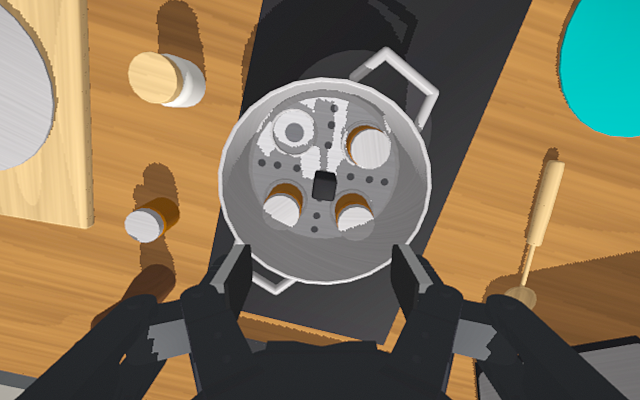

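Wrist picture: the black grip is at (325,187) and the jars at (283,205), (367,147) and (355,217), with the empty ring at (293,130). The lid is on the board at the left. The grip's sides lie at about 6.8°, so I need to roll +9.5°. I'll align and come half way.

>>> {"name": "carry_out", "arguments": {"slide": [[-0.0046, 0.0025, 0.03], [-0.0046, 0.0025, 0.07], [-0.0046, 0.0025, 0.1], [-0.0046, 0.0025, 0.1]], "roll": [5, 9.5, 9.5, 9.5], "claw": [0.06, 0.06, 0.06, 0.06]}}

```text
clock: 14.62
position: [549.5, 192.7, 329.9]
ee_rot: [-0.059, 0.998, -0.001, -0.003]
contact_force: [0.4, -0.9, 0.4]
gripper_width: 59.7
grasp_force: 0.0
```

Run:
```python
from h import *
np.set_printoptions(precision=1,suppress=True)
s=read_state();p=get_image('wrist');print(s['clock'],s['position'],s['joints'].round(2),R.from_quat(s['ee_rot']).as_euler('zyx',degrees=True))
C=cloud(p,s);m=(np.hypot(C[...,0]-549,C[...,1]-192)<28)&(C[...,2]>104)&(C[...,2]<114);q=C[m]
r=cv2.minAreaRect(q[:,:2].astype(np.float32));print(len(q),r,np.median(q[:,2]),slide([*r[0],96],s)*1000)
for r in place_of(p,'rack_grip')[:2]: print(r,at_z(p,r['at'],93,s))
save(p,'g.png')
```

```text
14.625 [549.5 192.7 329.9] [ 0.6  0.4 -0.2 -0.  -1.  -2.1] [173.2  -0.3 179.8]
1136 ((549.9343872070312, 192.77078247070312), (23.498046875, 23.797924041748047), 7.304009437561035) 109.01975706183488 [-1.7  0.6 79.2]
{'at': [321.8, 216.4], 'conf': 0.66} [551.  192.1  93. ]
```

View pics/g.png

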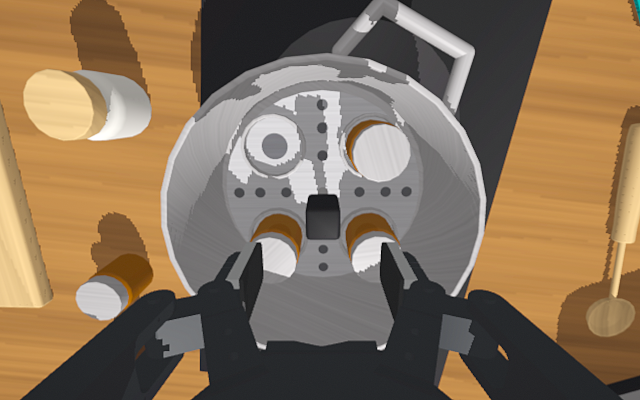

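The picture shows the grip square to the fingers, centred at (322,216), with the finger lanes clear between the jars. Descending and closing.

>>> {"name": "carry_out", "arguments": {"slide": [[-0.0004, 0, 0.03], [-0.0004, 0, 0.055], [-0.0004, 0, 0.07], [-0.0004, 0, 0.079], [-0.0004, 0, 0.079], [-0.0004, 0, 0.079], [-0.0004, 0, 0.079], [-0.0004, 0, 0.079]], "roll": [0, 0, 0, 0, 0, 0, 0, 0], "claw": [0.06, 0.06, 0.06, 0.06, 0.05, 0.035, 0.02, 0.01]}}

```text
clock: 15.72
position: [550.7, 193.3, 254.3]
ee_rot: [-0.06, 0.998, 0.0, 0.001]
contact_force: [0.5, -3.1, 3.3]
gripper_width: 22.9
grasp_force: 60.0
```

>>> {"name": "carry_out", "arguments": {"slide": [[0, 0, 0], [0, 0, 0], [0, 0, 0], [0, 0, 0]], "roll": [0, 0, 0, 0], "claw": [0.01, 0.01, 0.01, 0.01]}}

```text
clock: 16.23
position: [550.7, 193.3, 254.2]
ee_rot: [-0.06, 0.998, 0.0, 0.001]
contact_force: [0.2, -3.1, 5.4]
gripper_width: 22.9
grasp_force: 60.2
```

>>> {"name": "carry_out", "arguments": {"slide": [[0, 0, -0.002], [0, 0, -0.005], [0, 0, -0.009], [0, 0, -0.014], [0, 0, -0.02], [0, 0, -0.026], [0, 0, -0.032], [0, 0, -0.038]], "roll": [0, 0, 0, 0, 0, 0, 0, 0], "claw": [0.01, 0.01, 0.01, 0.01, 0.01, 0.01, 0.01, 0.01]}}

```text
clock: 17.23
position: [550.3, 193.3, 291.7]
ee_rot: [-0.059, 0.998, 0.0, 0.0]
contact_force: [0.8, 0.1, -6.1]
gripper_width: 23.1
grasp_force: 59.0
```

Run:
```python
from h import *
s=read_state();print(s['position'],R.from_quat(s['ee_rot']).as_euler('zyx',degrees=True),s['contact_force'],s['wrist_torque'],s['joints'])
```

```text
[550.31530598 193.3409012  291.74470204] [ 1.73189191e+02  9.20844323e-03 -1.79989719e+02] [ 0.79893317  0.12825076 -6.09902088] [-0.06132719  0.06006729  0.02554546] [ 6.15356374e-01  4.18200941e-01 -2.48272180e-01 -6.83958298e-05
 -9.04088388e-01 -2.06723939e+00]
```

The wrist carries 6 N, about the rack's weight, and sits level. Lifting on.

>>> {"name": "carry_out", "arguments": {"slide": [[0, 0, -0.006], [0, 0, -0.013], [0, 0, -0.021], [0, 0, -0.029], [0, 0, -0.037], [0, 0, -0.045], [0, 0, -0.053], [0, 0, -0.061]], "roll": [0, 0, 0, 0, 0, 0, 0, 0], "claw": [0.01, 0.01, 0.01, 0.01, 0.01, 0.01, 0.01, 0.01]}}

```text
clock: 18.23
position: [550.3, 193.3, 352.7]
ee_rot: [-0.059, 0.998, 0.0, -0.0]
contact_force: [0.5, -0.3, -6.4]
gripper_width: 23.0
grasp_force: 59.0
```

>>> {"name": "carry_out", "arguments": {"slide": [[0, 0, -0.008], [0, 0, -0.015], [0, 0, -0.021], [0, 0, -0.026], [0, 0, -0.029], [0, 0, -0.031], [0, 0, -0.032], [0, 0, -0.032]], "roll": [0, 0, 0, 0, 0, 0, 0, 0], "claw": [0.01, 0.01, 0.01, 0.01, 0.01, 0.01, 0.01, 0.01]}}

```text
clock: 19.23
position: [550.3, 193.4, 384.1]
ee_rot: [-0.059, 0.998, -0.0, -0.0]
contact_force: [-0.4, 0.5, -5.6]
gripper_width: 23.3
grasp_force: 59.0
```

Run:
```python
from h import *
np.set_printoptions(precision=2,suppress=True)
s=read_state();print(s['position'],s['contact_force'],s['wrist_torque'])
p=get_image('wrist');w=p['img'];C=cloud(p,s)
for r in recognise(p,'jar0')[:4]: print(r['at'],r['conf'],deproj(p,r['at'],s))
q=get_image('side');C=cloud(q)
for r in recognise(q,'jar0')[:5]: print('side',r['at'],r['conf'],deproj(q,r['at']))
print('pot',[(r['at'],r['conf'],at_z(q,r['at'],6)) for r in place_of(q,'pot')[:1]])
m=(np.hypot(C[...,0]-550,C[...,1]-193)<115)&(abs(C[...,2]-147)<12);print('plate z',np.percentile(C[m][:,2],[2,25,50,75,98]))
a=cv2.resize(q['img'][130:300,160:440],(800,486))
b=cv2.resize(w[:,:],(800,500));
cv2.imwrite('pics/h.png',cv2.resize(np.vstack([a,b]),(486,600),interpolation=cv2.INTER_AREA)[...,::-1])
```

```text
[550.35 193.36 384.11] [-0.39  0.55 -5.59] [-0.04  0.03  0.01]
[397.8, 268.0] 0.89 [564.91 241.77 190.61]
[248.3, 267.7] 0.76 [576.57 150.41 189.  ]
[404.3, 162.9] 0.76 [497.97 227.6  208.2 ]
side [255.7, 240.7] 0.77 [566.93 247.64 192.59]
side [278.5, 254.7] 0.63 [482.12 237.72 194.95]
pot [([281.6, 263.2], 0.96, array([551.19, 174.4 ,   6.  ]))]
plate z [148.7  151.41 152.86 154.34 158.26]
```

View pics/h.png

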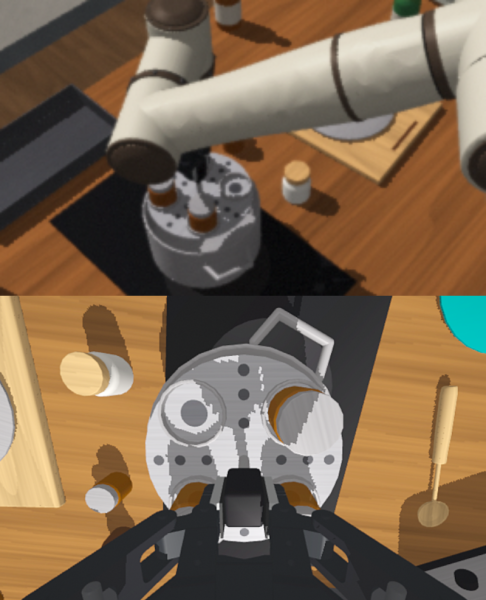

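The rack hangs level about 20 mm above the rim, with all three jars in their rings, and the pot hasn't moved. Holding it to drip.

>>> {"name": "carry_out", "arguments": {"slide": [[0, 0, 0], [0, 0, 0], [0, 0, 0], [0, 0, 0], [0, 0, 0], [0, 0, 0], [0, 0, 0], [0, 0, 0]], "roll": [0, 0, 0, 0, 0, 0, 0, 0], "claw": [0.01, 0.01, 0.01, 0.01, 0.01, 0.01, 0.01, 0.01]}}

```text
clock: 20.48
position: [550.3, 193.4, 384.2]
ee_rot: [-0.059, 0.998, -0.0, -0.0]
contact_force: [-1.0, -0.4, -5.9]
gripper_width: 23.2
grasp_force: 59.0
```

>>> {"name": "carry_out", "arguments": {"slide": [[0, 0, 0], [0, 0, 0], [0, 0, 0], [0, 0, 0], [0, 0, 0], [0, 0, 0], [0, 0, 0], [0, 0, 0]], "roll": [0, 0, 0, 0, 0, 0, 0, 0], "claw": [0.01, 0.01, 0.01, 0.01, 0.01, 0.01, 0.01, 0.01]}}

```text
clock: 21.48
position: [550.4, 193.4, 384.2]
ee_rot: [-0.059, 0.998, 0.0, -0.0]
contact_force: [0.7, -0.7, -6.4]
gripper_width: 23.0
grasp_force: 59.0
```

>>> {"name": "carry_out", "arguments": {"slide": [[0, 0, 0], [0, 0, 0], [0, 0, 0], [0, 0, 0], [0, 0, 0], [0, 0, 0], [0, 0, 0], [0, 0, 0]], "roll": [0, 0, 0, 0, 0, 0, 0, 0], "claw": [0.01, 0.01, 0.01, 0.01, 0.01, 0.01, 0.01, 0.01]}}

```text
clock: 22.48
position: [550.4, 193.4, 384.2]
ee_rot: [-0.059, 0.998, 0.0, 0.0]
contact_force: [0.2, -0.6, -5.4]
gripper_width: 23.0
grasp_force: 59.0
```

>>> {"name": "carry_out", "arguments": {"slide": [[0, 0, 0], [0, 0, 0], [0, 0, 0]], "roll": [0, 0, 0], "claw": [0.01, 0.01, 0.01]}}

```text
clock: 22.85
position: [550.4, 193.4, 384.2]
ee_rot: [-0.059, 0.998, 0.0, 0.0]
contact_force: [0.8, 0.1, -5.9]
gripper_width: 22.9
grasp_force: 59.0
```

```bash
python3 -c "
from bench import *
s=read_state();print(s['clock'],s['position'],s['contact_force'],s['gripper_width']);print(job_done())"
```

```text
22.85 [550.35609529 193.38416776 384.232929  ] [ 0.75070526  0.10575194 -5.92507861] 22.93199314412569
the job is handed in; nothing more can be done
None
```

Job handed in at 22.9 s: the lid is knob up on the board, and the arm is holding the rack with its three jars level about 20 mm above the pot rim, after about 3.6 s of dripping (the judge's verdict was not shown).

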